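# Rock the warped chopping board and wedge it steady

## Robot

A 6-joint arm with a two-finger parallel gripper is mounted at the origin on the work surface. World frame = base frame: x ahead of the robot, y to its left, z up, the work surface at z = 0. Lengths are in mm, angles in rad, forces in N, time in s.
With the tool pointing down it reaches from about 350 to 875 mm from the base axis. Payload 4.2 kg.
Tool frame: the origin (TCP) lies midway between the tips of the shut fingers; the grasp point (between the pads) lies 19 mm behind it; z points along the fingers, y is the direction in which the jaws open and shut (so a half turn about z gives the same grasp; the last joint's range is limited). The gripper opens to 85 mm and grips with 20 to 120 N. Pads are 22 mm wide; open, the fingers measure 114 mm over their backs; the gripper's body (76 mm by 85 mm) begins 54 mm behind the grasp point. The pads swing forward as they close: fully open they stand 13 mm farther back than shut.
Start: joints at [0.259, 0.385, 0.008, 0, -1.194, -0.259], TCP at [624.979, 0.025, 231.312] pointing down, gripper open.
Joint ranges: [-3.14, 3.14], [-1.21, 2.06], [-1.07, 1.41], [-3.16, 2.05], [-2.99, -0.16], [-3.1, 3.1]. Speed limits (rad/s): [2.79, 2.79, 3.14, 3.14, 3.14, 3.14].

## Interface

Orientations are given as a unit quaternion [x, y, z, w].
In Python, from bench import read_state, get_image, job_done, search_frame, regions_of gives the robot as it stands.
- The arm moves only by the tool servo_tool, never from a script. Its arguments are lists of equal length, an entry for each row: "turn": the turn, a rotation vector about the world's x, y, z in rad, a list of three; "dp": the shift along the world's x, y, z in m, a list of three; "fingers": the finger opening in m, from 0 to 0.0854. In form: {"turn": [[rx, ry, rz], ...], "dp": [[tx, ty, tz], ...], "fingers": [fingers, ...]}. A call has exactly 5 rows; each row shifts and turns the pose as measured when the row begins; what a row does not reach is not made up. A row lasts 1/8 s, in which the tool goes at most 62.5 mm and 10.7 degrees, less where a joint would pass 70% of its speed; a pose out of reach is approached as far as the arm can. A call is refused whole if a number of a shift passes 0.0625 or a number of a turn 0.188, either way. A call with a gripper value outside its range is refused whole. The fingers move at their own pace and stop on an object; the grip force is fixed at half the most. Time passes only in rows, so rows that do not move let the fingers close, or fill a call up. It gives the time, the measured TCP pose, the force and the opening at its end, in the units of the state.
- read_state(): the state, without advancing time (a new reading comes with each control period).
- get_image(name): name is "scene" or "side" or "wrist"; returns a dict with "img" (420x560x3 uint8, red, green, blue), "vfov" (degrees; the focal length in pixels is half the picture's height over the tangent of half this angle, whatever the lens; pixels are square), "cx", "cy" (the principal point, pixels), "world_from_camera" (4x4, takes a point from camera to world coordinates); the wrist camera has in their place "mount" (4x4, takes a point from camera to tool coordinates, whose origin is the TCP and whose axes are the flange's). Camera axes: x right, y down, z forward; pixel columns grow to the right and rows downward; lengths in mm; the calibration is good to about 2 mm. A picture is of the moment at which its call begins: read the wrist's pose just before it. There is no depth.
- job_done(): hands the job in, once; it reports no verdict.
Trained networks look in the newest picture that a camera, given by its name, has taken for a name from the list of things; names that differ only in an ending like _2 or _b are one class to them, and where a whole thing is asked for, a point or a joint stands for the part that bears it (a point fixed in the world has none). Each returns a list of dicts, best first, with "score" (0 to 1); they miss things now and then, are a little off and sometimes report something else, mostly with a low value. They report only what shows in the picture. A call takes as long as a camera call. They do not tell look-alikes from the thing itself.
- search_frame(query, camera): "box" ([left, top, width, height] in pixels, round what is visible of it).
- regions_of(query, camera): "region" (420x560 bool, what is visible of it) and "box" ([left, top, width, height] in pixels, round what is visible of it).
The state is a dict: "clock": time; "joints": joint angles; "joint_vel": joint speeds; "joint_efforts": joint torques, N m; "position": TCP position; "ee_rot": TCP orientation; "contact_force": force on the tool from outside, world axes, zero at the start; "wrist_torque": the same for the moment, N m; "gripper_width": finger opening in mm.
Only numpy, scipy, OpenCV 4.12 (cv2) and the standard library are available. Lean on these libraries where they do the work, as an engineer would, in place of code of your own. Each camera call takes 0.05 s, during which the arm holds its last target. There are 200 camera calls.

## Task

The round chopping board on the stone slab is warped: part of its edge has curled up, so it rocks. Press gently down around the rim until you find where it tips, then slide the thin end of the orange wedge under the lifted edge where the gap is widest, until the slack is just taken up, without jacking the board up or shoving it along, and let go of the wedge. Last, press firmly down on the rim right over the wedge and hold it a moment to make sure that the board no longer tips; leave the other things on and around the slab where they are.

Things in the scene. Friction and masses are not known exactly. Their poses are not given: they have to be found in the camera images.
- slab: Flat polished stone slab fixed on the counter, 420 mm (its x) by 760 mm (its y) by 20 mm thick; origin at the centre of its underside, so its top face is 20 mm above the origin. It is the flat reference for the board.
- board: Round light-wood chopping board, 220 mm across, 22 mm thick, 0.4 to 0.7 kg, lying loose on the slab; origin at the centre of its underside, z up. It has no marks: its x and y axes and its grain say nothing of the warp. The lifted edge may face any way but the third of the rim nearest the robot. 2 to 4 N sideways slides it; over 35 N of press (or a fast jab) is too hard, 5 to 8 N is firm.
- board_top (a point): Centre of the board's top face, 22 mm above its underside. The warp: the part beyond a straight line 28 mm from the centre is bent up; gap under the rim 4 mm at the middle of the lifted edge, 2 mm at 45 degrees to either side, none past 75. At rest the board looks level; 2 to 6 N on the rim near that middle tips it down there by 0.05 rad, elsewhere nothing moves.
- wedge: Orange plastic shim wedge, 80 mm long (its x), 28 mm wide (its y), lying loose on the slab; origin at the centre of its underside, x points to the thin end. 15.5 mm high at the back (x = -40 mm), tapering evenly to 1.5 mm at the thin end (x = +40 mm); 35 g. Grip it across its width near the back.
- wedge_tip (a point): Point at the foot of the wedge's thin end, on its underside, 40 mm ahead of the wedge's origin along the wedge's x.
- half_avocado: Bystander: half an avocado, cut face up, 90 mm long (thin end along its x), 72 mm wide and about 50 mm high with its stone, standing loose on the slab; origin at the underside of its round end. It and the wedge may have swapped places.
- knife: Bystander: kitchen knife lying beside the slab, about 310 mm long along its x, handle towards -x; origin on its underside, near the root of the blade.
- salt_jar: Bystander: clear jar with a red cap, 60 mm across, 85 mm high, standing loose near a far corner of the slab; origin at the centre of its underside.
- whole_avocado: Bystander: a whole avocado, about 90 mm long and 64 mm thick, lying near a far corner of the slab; origin at its underside. It and the jar may have swapped places.
There are look-alikes about, which are no part of the job. Of the things shaped like the wedge, the orange one is meant.

How it is judged:
By the outcome, as a careful person would: the job done as asked, in the order asked, and still so for the second after the job is handed in, with the robot touching nothing.
It also fails if it takes over 72 s, if anything falls off the work surface, if the arm or the gripper's body presses on something with over 40 N, if the wrist force passes 120 N, or if a joint passes its speed limit or range.

## Working session

There is one attempt and no reset: what is moved stays moved. The work goes in short steps, Python scripts to look and compute and a tool call to move; the robot and the scene stay as the last step left them, time stands still between calls to the robot, and variables do not carry over. Pictures are saved under pics/ and viewed, about 8 in all and at most 12, crops included, and the job is handed in when it is done.

Besides the shell and the picture viewer there is one more tool, called after "Call:" in YAML: its name, and indented under it one key for each argument. servo_tool: Moves the arm, as the interface text tells. Its arguments: {"type":"object","properties":{"turn":{"type":"array","items":{"type":"array","items":{"type":"number"}}},"dp":{"type":"array","items":{"type":"array","items":{"type":"number"}}},"fingers":{"type":"array","items":{"type":"number"}}},"required":["turn","dp","fingers"]}

```bash
ls; mkdir -p pics; cat > h.py <<'E'
import numpy as np, cv2
from bench import *
from scipy.spatial.transform import Rotation as R
def K(d): 
    f=210/np.tan(np.radians(d["vfov"])/2); return f,d["cx"],d["cy"]
def cam(name):
    s=read_state(); d=get_image(name)
    if name=="wrist":
        T=np.eye(4);T[:3,:3]=R.from_quat(s["ee_rot"]).as_matrix();T[:3,3]=s["position"]
        d["T"]=T@d["mount"]
    else: d["T"]=np.array(d["world_from_camera"])
    return d
def onz(d,u,v,z):
    f,cx,cy=K(d); r=d["T"][:3,:3]@np.array([(u-cx)/f,(v-cy)/f,1.]); o=d["T"][:3,3]
    return o+r*(z-o[2])/r[2]
def proj(d,p):
    f,cx,cy=K(d); q=np.linalg.inv(d["T"])@np.append(p,1); return np.array([cx+f*q[0]/q[2],cy+f*q[1]/q[2]])
def tri(l):
    A=np.zeros((3,3));b=np.zeros(3)
    for d,u,v in l:
        o=d["T"][:3,3]; r=onz(d,u,v,o[2]-100)-o; r/=np.linalg.norm(r); P=np.eye(3)-np.outer(r,r);A+=P;b+=P@o
    return np.linalg.solve(A,b)
def save(d,n): cv2.imwrite("pics/"+n,d["img"][:,:,::-1])
E
python3 - <<'E'
from h import *
for c in ["scene","side","wrist"]:
    d=cam(c); save(d,c+"0.png"); print(c,d["vfov"],d["cx"],d["cy"],np.round(d["T"],2).tolist())
    for q in ["board","wedge","half_avocado","salt_jar","whole_avocado","knife"]:
        for r in search_frame(q,c)[:3]: print(q,round(r["score"],2),np.round(r["box"]).tolist())
s=read_state();print(s)
a=np.hstack([cv2.imread(f"pics/{c}0.png") for c in ("scene","side")]); 
E
```

```text
pics
scene 51.823463064657545 280.72894004217426 212.81719669617982 [[0.86, 0.33, -0.39, 933.72], [0.51, -0.54, 0.67, -675.59], [0.01, -0.78, -0.63, 767.06], [0.0, 0.0, 0.0, 1.0]]
board 0.94 [236.0, 212.0, 89.0, 63.0]
wedge 0.78 [191.0, 330.0, 43.0, 28.0]
wedge 0.69 [85.0, 280.0, 38.0, 18.0]
half_avocado 0.83 [317.0, 172.0, 21.0, 24.0]
salt_jar 0.94 [370.0, 172.0, 26.0, 31.0]
whole_avocado 0.73 [233.0, 349.0, 45.0, 46.0]
knife 0.79 [355.0, 157.0, 62.0, 24.0]
side 50.41501669792011 285.4738432669355 204.18897887245842 [[0.96, -0.12, 0.23, 147.39], [-0.26, -0.53, 0.8, -1034.7], [0.03, -0.84, -0.55, 823.55], [0.0, 0.0, 0.0, 1.0]]
board 0.91 [273.0, 203.0, 74.0, 48.0]
wedge 0.83 [222.0, 312.0, 34.0, 30.0]
wedge 0.65 [343.0, 292.0, 37.0, 14.0]
half_avocado 0.69 [275.0, 170.0, 21.0, 15.0]
salt_jar 0.69 [315.0, 154.0, 17.0, 28.0]
whole_avocado 0.67 [392.0, 276.0, 36.0, 26.0]
knife 0.91 [251.0, 154.0, 67.0, 14.0]
wrist 68.41203817233826 279.8285155459215 209.55016499872863 [[-1.0, 0.0, -0.0, 626.56], [0.0, 0.96, 0.27, -66.92], [0.0, 0.27, -0.96, 373.52], [0.0, 0.0, 0.0, 1.0]]
board 0.6 [270.0, 96.0, 198.0, 191.0]
{'clock': 1.05, 'joints': array([ 2.58592515e-01,  3.84706969e-01,  7.89793976e-03,  3.45678522e-06,
       -1.19399908e+00, -2.58577638e-01]), 'joint_vel': array([ 0.00039423,  0.00149488, -0.00107778,  0.00065475,  0.00096283,
        0.00012158]), 'joint_efforts': array([-1.29218524e-04, -3.92097831e+01,  1.88621986e+01,  4.19072047e+00,
       -3.92319125e-04, -1.24224496e-05]), 'position': array([6.24979650e+02, 1.95636315e-02, 2.31307571e+02]), 'ee_rot': array([ 7.07112491e-01, -7.07101072e-01, -1.57315836e-06,  5.90117294e-06]), 'contact_force': array([ 0.25486409,  1.12168506, -0.30207327]), 'wrist_torque': array([-0.01459849, -0.02572401, -0.06156209]), 'gripper_width': 85.438689129628}
```

View pics/scene0.png

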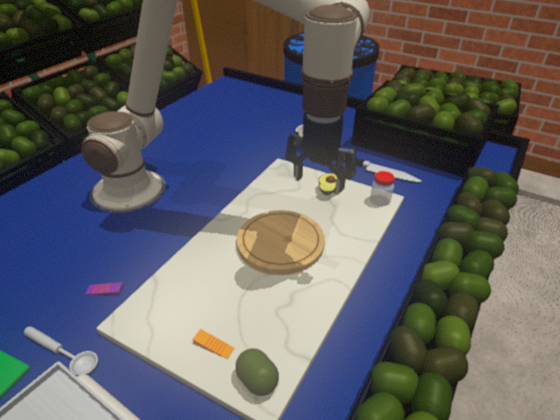

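View pics/side0.png

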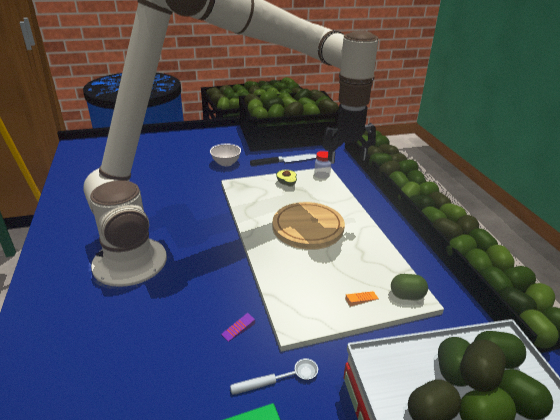

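Candidates for the wedge: the orange one at scene (213,344) / side (361,298), on the slab; and a purple look-alike at scene (104,289) / side (238,327), on the counter. I choose the orange one, as the task describes. The board is at scene (281,241) / side (309,225).

```bash
python3 - <<'E'
from h import *
D={}
for c in ["scene","side"]:
    d=cam(c);D[c]=d
    for q in ["board","wedge"]:
        for r in regions_of(q,c)[:2]:
            m=r["region"].astype(np.uint8)
            col=d["img"][m>0].mean(0)
            if q=="wedge" and not(col[0]>150 and col[2]<110): continue
            cs,_=cv2.findContours(m,0,1); k=max(cs,key=cv2.contourArea)[:,0]
            ys,xs=np.nonzero(m); d[q]=(xs.mean(),ys.mean())
            z=31 if q=="board" else 28
            P=np.array([onz(d,u,v,z)[:2] for u,v in k],np.float32)
            print(c,q,col.round(),"minrect",cv2.minAreaRect(P), "ellipse",cv2.fitEllipse(P))
            if q=="board":
                # top face circle at z=42: use upper (far) contour
                P=np.array([onz(d,u,v,42)[:2] for u,v in k]); 
                print("extent z42",P.min(0),P.max(0))
for q in["board","wedge"]: print(q,tri([(D[c],*D[c][q]) for c in D]))
for c in D:
    u,v=map(int,D[c]["wedge"]); im=D[c]["img"][v-30:v+30,u-40:u+40,::-1]; cv2.imwrite(f"pics/w_{c}.png",cv2.resize(im,None,fx=5,fy=5,interpolation=2))
cv2.imwrite("pics/w.png",np.hstack([cv2.imread(f"pics/w_{c}.png") for c in D]))
E
```

```text
scene board [167. 139.  96.] minrect ((524.4937133789062, 19.219924926757812), (222.3370361328125, 240.87002563476562), 31.082345962524414) ellipse ((524.8015747070312, 17.69110107421875), (221.58583068847656, 240.6090087890625), 26.147586822509766)
extent z42 [ 417.33146835 -111.26135993] [642.77804624 124.79051003]
scene wedge [217. 151.  72.] minrect ((564.6873168945312, -310.1027526855469), (88.1475830078125, 36.181766510009766), 2.062825918197632) ellipse ((560.8976440429688, -310.48663330078125), (35.53934097290039, 102.13434600830078), 89.69569396972656)
side board [168. 140.  97.] minrect ((527.2191772460938, 14.034210205078125), (255.93020629882812, 220.8360595703125), 76.73265838623047) ellipse ((525.6731567382812, 15.012908935546875), (220.49578857421875, 254.29042053222656), 160.1556396484375)
extent z42 [ 409.9836647  -123.35957224] [634.12537352 128.90224688]
side board [214. 139.  70.] minrect ((557.6524658203125, -319.6208190917969), (41.585594177246094, 79.73649597167969), 81.75505828857422) ellipse ((554.4700927734375, -317.85211181640625), (39.90542221069336, 87.87728118896484), 88.33867645263672)
extent z42 [ 513.14420291 -347.31284964] [ 591.4508521  -306.08040612]
side wedge [215. 134.  60.] minrect ((560.4060668945312, -312.2691955566406), (78.33109283447266, 37.86594772338867), 3.89749813079834) ellipse ((556.7422485351562, -314.89495849609375), (35.6126708984375, 92.38080596923828), 89.77372741699219)
board [ 586.45780601 -179.27240362   56.66793607]
wedge [ 561.54087395 -308.79609124   22.21656348]
```

View pics/w.png

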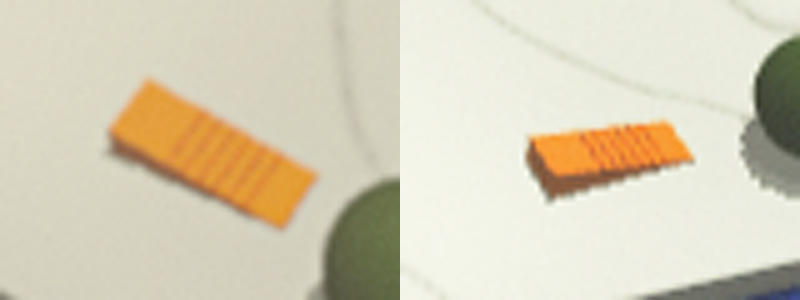

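Close crop: the orange wedge's high back is on the left in both views, so the thin end points to world +x, at about (560,-311). The board centre is about (525,16). I'll shut the fingers and start probing the rim on the far side.

Call:
servo_tool:
  turn:
    - [0,0,0]
    - [0,0,0]
    - [0,0,0]
    - [0,0,0]
    - [0,0,0]
  dp:
    - [0,0.008,-0.05]
    - [0,0.008,-0.05]
    - [0,0,-0.05]
    - [0,0,-0.02]
    - [0,0,0]
  fingers: [0,0,0,0,0]

```text
clock: 1.98
position: [625.9, 16.4, 58.7]
ee_rot: [0.707, -0.707, 0.002, -0.002]
contact_force: [0.1, 0.4, 0.6]
gripper_width: 0.3
```

Call:
servo_tool:
  turn:
    - [0,0,0]
    - [0,0,0]
    - [0,0,0]
    - [0,0,0]
    - [0,0,0]
  dp:
    - [0,0,-0.002]
    - [0,0,-0.002]
    - [0,0,0]
    - [0,0,0]
    - [0,0,0]
  fingers: [0,0,0,0,0]

```text
clock: 2.6
position: [628.7, 16.9, 59.2]
ee_rot: [0.707, -0.707, 0.004, -0.006]
contact_force: [-1.1, -0.6, 0.2]
gripper_width: -0.2
```

Call:
servo_tool:
  turn:
    - [0,0,0]
    - [0,0,0]
    - [0,0,0]
    - [0,0,0]
    - [0,0,0]
  dp:
    - [-0.002,0,-0.003]
    - [-0.002,0,-0.003]
    - [-0.002,0,-0.003]
    - [-0.001,0,-0.003]
    - [-0.001,0,-0.003]
  fingers: [0,0,0,0,0]

```text
clock: 3.22
position: [620.0, 16.9, 43.2]
ee_rot: [0.707, -0.707, 0.004, -0.006]
contact_force: [-0.0, -0.4, -0.2]
gripper_width: 0.2
```

Call:
servo_tool:
  turn:
    - [0,0,0]
    - [0,0,0]
    - [0,0,0]
    - [0,0,0]
    - [0,0,0]
  dp:
    - [0,0,-0.001]
    - [0,0,-0.001]
    - [0,0,-0.001]
    - [0,0,-0.001]
    - [0,0,-0.001]
  fingers: [0,0,0,0,0]

```text
clock: 3.85
position: [620.6, 16.8, 39.2]
ee_rot: [0.708, -0.707, 0.005, -0.006]
contact_force: [-0.0, -0.0, 3.6]
gripper_width: -0.1
```

Call:
servo_tool:
  turn:
    - [0,0,0]
    - [0,0,0]
    - [0,0,0]
    - [0,0,0]
    - [0,0,0]
  dp:
    - [0,0,-0.001]
    - [0,0,-0.001]
    - [0,0,-0.001]
    - [0,0,-0.001]
    - [0,0,-0.001]
  fingers: [0,0,0,0,0]

```text
clock: 4.47
position: [620.7, 16.8, 39.1]
ee_rot: [0.708, -0.706, 0.005, -0.006]
contact_force: [-3.3, -0.0, 8.1]
gripper_width: 0.3
```

Call:
servo_tool:
  turn:
    - [0,0,0]
    - [0,0,0]
    - [0,0,0]
    - [0,0,0]
    - [0,0,0]
  dp:
    - [0,0,0.012]
    - [-0.016,0.027,0]
    - [-0.016,0.027,0]
    - [-0.016,0.027,0]
    - [0,0,0]
  fingers: [0,0,0,0,0]

```text
clock: 5.1
position: [572.6, 100.0, 52.3]
ee_rot: [0.707, -0.707, 0.006, -0.008]
contact_force: [0.3, -0.7, 0.2]
gripper_width: -0.2
```

Call:
servo_tool:
  turn:
    - [0,0,0]
    - [0,0,0]
    - [0,0,0]
    - [0,0,0]
    - [0,0,0]
  dp:
    - [0,0,-0.003]
    - [0,0,-0.002]
    - [0,0,-0.002]
    - [0,0,-0.001]
    - [0,0,-0.001]
  fingers: [0,0,0,0,0]

```text
clock: 5.72
position: [574.0, 97.9, 42.5]
ee_rot: [-0.706, 0.708, -0.006, 0.008]
contact_force: [0.5, 0.4, 0.8]
gripper_width: 0.0
```

Call:
servo_tool:
  turn:
    - [0,0,0]
    - [0,0,0]
    - [0,0,0]
    - [0,0,0]
    - [0,0,0]
  dp:
    - [0,0,-0.001]
    - [0,0,-0.001]
    - [0,0,-0.001]
    - [0,0,-0.001]
    - [0,0,-0.001]
  fingers: [0,0,0,0,0]

```text
clock: 6.35
position: [574.1, 97.9, 42.1]
ee_rot: [-0.707, 0.707, -0.007, 0.008]
contact_force: [-3.0, -0.6, 5.1]
gripper_width: 0.1
```

Call:
servo_tool:
  turn:
    - [0,0,0]
    - [0,0,0]
    - [0,0,0]
    - [0,0,0]
    - [0,0,0]
  dp:
    - [0,0,0.01]
    - [0.006,-0.049,0]
    - [0.006,-0.05,0]
    - [0.006,-0.05,0]
    - [0,0,0]
  fingers: [0,0,0,0,0]

```text
clock: 6.98
position: [594.5, -53.7, 55.3]
ee_rot: [0.708, -0.706, 0.008, -0.01]
contact_force: [0.5, 0.5, 0.2]
gripper_width: 0.1
```

Call:
servo_tool:
  turn:
    - [0,0,0]
    - [0,0,0]
    - [0,0,0]
    - [0,0,0]
    - [0,0,0]
  dp:
    - [0,0,-0.002]
    - [0,0,-0.002]
    - [0,0,-0.002]
    - [0,0,-0.001]
    - [0,0,-0.001]
  fingers: [0,0,0,0,0]

```text
clock: 7.6
position: [594.7, -50.5, 47.3]
ee_rot: [0.71, -0.704, 0.008, -0.01]
contact_force: [0.4, -0.1, 0.7]
gripper_width: 0.2
```

Call:
servo_tool:
  turn:
    - [0,0,0]
    - [0,0,0]
    - [0,0,0]
    - [0,0,0]
    - [0,0,0]
  dp:
    - [0,0,-0.002]
    - [0,0,-0.002]
    - [0,0,-0.001]
    - [0,0,-0.001]
    - [0,0,-0.001]
  fingers: [0,0,0,0,0]

```text
clock: 8.22
position: [595.3, -50.3, 41.0]
ee_rot: [0.71, -0.704, 0.009, -0.011]
contact_force: [-0.9, 0.8, 3.5]
gripper_width: -0.2
```

Call:
servo_tool:
  turn:
    - [0,0,0]
    - [0,0,0]
    - [0,0,0]
    - [0,0,0]
    - [0,0,0]
  dp:
    - [0,0,-0.001]
    - [0,0,-0.001]
    - [0,0,-0.001]
    - [0,0,-0.001]
    - [0,0,-0.001]
  fingers: [0,0,0,0,0]

```text
clock: 8.85
position: [595.8, -50.3, 40.1]
ee_rot: [0.711, -0.703, 0.01, -0.011]
contact_force: [-2.7, -0.1, 9.6]
gripper_width: 0.3
```

Call:
servo_tool:
  turn:
    - [0,0,0]
    - [0,0,0]
    - [0,0,0]
    - [0,0,0]
    - [0,0,0]
  dp:
    - [0,0,0.01]
    - [0,0.044,0]
    - [0,0.044,0]
    - [0,0.043,0]
    - [0,0,0]
  fingers: [0,0,0,0,0]

```text
clock: 9.48
position: [595.8, 83.5, 49.9]
ee_rot: [0.709, -0.705, 0.01, -0.012]
contact_force: [-0.5, -1.3, -0.3]
gripper_width: -0.2
```

Call:
servo_tool:
  turn:
    - [0,0,0]
    - [0,0,0]
    - [0,0,0]
    - [0,0,0]
    - [0,0,0]
  dp:
    - [0,0,-0.002]
    - [0,0,-0.002]
    - [0,0,-0.002]
    - [0,0,-0.001]
    - [0,0,-0.001]
  fingers: [0,0,0,0,0]

```text
clock: 10.1
position: [595.6, 80.8, 41.6]
ee_rot: [0.708, -0.706, 0.009, -0.011]
contact_force: [-1.6, 1.3, 3.9]
gripper_width: 0.2
```

Call:
servo_tool:
  turn:
    - [0,0,0]
    - [0,0,0]
    - [0,0,0]
    - [0,0,0]
    - [0,0,0]
  dp:
    - [0,0,-0.002]
    - [0,0,-0.001]
    - [0,0,-0.001]
    - [0,0,-0.001]
    - [0,0,-0.001]
  fingers: [0,0,0,0,0]

```text
clock: 10.72
position: [596.3, 80.8, 40.6]
ee_rot: [0.709, -0.705, 0.011, -0.012]
contact_force: [-3.1, 0.9, 7.4]
gripper_width: -0.2
```

Call:
servo_tool:
  turn:
    - [0,0,0]
    - [0,0,0]
    - [0,0,0]
    - [0,0,0]
    - [0,0,0]
  dp:
    - [0,0,-0.001]
    - [0,0,-0.001]
    - [0,0,-0.001]
    - [0,0,-0.001]
    - [0,0,-0.001]
  fingers: [0,0,0,0,0]

```text
clock: 11.35
position: [596.3, 80.8, 40.6]
ee_rot: [0.709, -0.705, 0.011, -0.013]
contact_force: [-2.3, 1.8, 6.9]
gripper_width: -0.1
```

Tip depths: 3.0 mm at 0°, 2.0 mm at −43°, 1.5 mm at +43° and 0 at +60°. Fitting these puts the middle of the lifted edge at about −4° (world +x side). Next I fetch the wedge.

Call:
servo_tool:
  turn:
    - [0,0,0]
    - [0,0,0.175]
    - [0,0,0.175]
    - [0,0,0.175]
    - [0,0,0.175]
  dp:
    - [0,0,0.04]
    - [-0.007,-0.05,0.025]
    - [-0.007,-0.05,0.025]
    - [-0.007,-0.05,0.02]
    - [-0.007,-0.05,0]
  fingers: [0,0,0,0.05,0.05]

```text
clock: 11.98
position: [568.0, -120.8, 152.3]
ee_rot: [0.913, -0.408, 0.009, -0.014]
contact_force: [0.6, -0.2, -0.4]
gripper_width: 36.1
```

Call:
servo_tool:
  turn:
    - [0,0,0.175]
    - [0,0,0.175]
    - [0,0,0.175]
    - [0,0,0.175]
    - [0,0,0.175]
  dp:
    - [-0.007,-0.05,0]
    - [-0.007,-0.05,0]
    - [-0.007,-0.05,0]
    - [-0.007,-0.04,0]
    - [0,0,0]
  fingers: [0.05,0.05,0.05,0.05,0.05]

```text
clock: 12.6
position: [536.8, -319.6, 150.8]
ee_rot: [1.0, 0.026, 0.002, -0.017]
contact_force: [0.3, -0.3, 0.0]
gripper_width: 50.0
```

```bash
cat >> h.py <<'E'
def st(yaw=None):
    s=read_state(); Rm=R.from_quat(s["ee_rot"]).as_matrix(); x,z=Rm[:,0],Rm[:,2]
    y0=np.degrees(np.arctan2(x[1],x[0])); print("clk",s["clock"],"pos",s["position"].round(1),"F",s["contact_force"].round(1),"w",round(s["gripper_width"],1),"toolx yaw",y0.round(1),"q6",s["joints"][5].round(2))
    a=np.radians(y0 if yaw is None else yaw)
    G=np.column_stack([[np.cos(a),np.sin(a),0],[np.sin(a),-np.cos(a),0],[0,0,-1]])
    print("turn to fix",R.from_matrix(G@Rm.T).as_rotvec().round(3)); return s
def wedge_fit(d,zs=(27,)):
    """orange region -> contour, backprojected"""
    h=cv2.cvtColor(d["img"],cv2.COLOR_RGB2HSV); m=cv2.inRange(h,(5,150,90),(19,255,255))
    n,l,s,_=cv2.connectedComponentsWithStats(m); i=1+s[1:,4].argmax(); m=(l==i).astype(np.uint8)
    k=max(cv2.findContours(m,0,1)[0],key=cv2.contourArea); return m,k,s[i]
E
python3 - <<'E'
from h import *
st(0); d=cam("wrist"); save(d,"wr1.png"); m,k,s=wedge_fit(d); print(s)
print([ (round(r["score"],2),r["box"]) for r in search_frame("wedge","wrist")])
r=cv2.minAreaRect(k); print(r); b=cv2.approxPolyDP(k,4,True)[:,0]; print(b.tolist())
for u,v in b: print(onz(d,u,v,20).round(1),onz(d,u,v,35.5).round(1))
E
```

```text
clk 12.6 pos [ 536.8 -319.6  150.8] F [ 0.3 -0.3  0. ] w 50.0 toolx yaw 3.0 q6 1.94
turn to fix [-0.034  0.003 -0.052]
[262 205   9  12  62]
[(0.96, [256.3, 123.4, 37.6, 95.9]), (0.49, [0.0, 119.1, 48.8, 167.8])]
((266.268310546875, 210.58534240722656), (7.28848123550415, 11.705742835998535), 6.340191841125488)
[[269, 205], [262, 216], [269, 216]]
[ 534.3 -305.3   20. ] [ 538.3 -306.2   35.5]
[ 523.4 -299.3   20. ] [ 528.  -300.5   35.5]
[ 523.8 -305.8   20. ] [ 528.4 -306.6   35.5]
```

View pics/wr1.png

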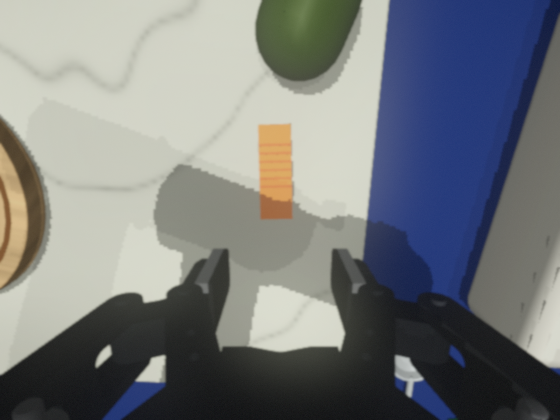

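The wrist view shows the orange wedge at columns 258–293, rows 124–219, with the thin end up (+x) and the avocado beyond it at (305,40).

```bash
python3 - <<'E'
from h import *
d=cam("wrist")
for u,v,z in [(259,125,21.5),(291.5,124,21.5),(260.5,219,35.5),(292.5,219,35.5)]: print(onz(d,u,v,z).round(1))
d2=cam("scene"); 
# height check with two views: back top mid
p=onz(d,276.5,219,35.5); print(proj(d2,p), proj(d2,onz(d,275,124.5,21.5)))
E
```

```text
[ 604.9 -292.3   21.5]
[ 607.1 -319.8   21.5]
[ 525.8 -297.3   35.5]
[ 527.4 -325.2   35.5]
[196.49924919 332.94079482] [230.86996361 352.88409575]
```

Call:
servo_tool:
  turn:
    - [-0.034,0.003,0.012]
    - [0,0,0]
    - [0,0,0]
    - [0,0,0]
    - [0,0,0]
  dp:
    - [0.002,0.009,-0.03]
    - [0,0,-0.04]
    - [0,0,-0.02]
    - [0,0,-0.01]
    - [0,0,-0.003]
  fingers: [0.05,0.05,0.05,0.05,0.05]

```text
clock: 13.42
position: [542.1, -304.1, 47.6]
ee_rot: [1.0, 0.027, 0.002, 0.002]
contact_force: [1.0, 0.8, -0.1]
gripper_width: 49.9
```

```bash
python3 - <<'E'
from h import *
st(3.7)
E
```

```text
clk 13.425 pos [ 542.1 -304.1   47.6] F [ 1.   0.8 -0.1] w 49.9 toolx yaw 3.1 q6 1.87
turn to fix [0.003 0.005 0.01 ]
```

Call:
servo_tool:
  turn:
    - [0.003,0.005,0.01]
    - [0,0,0]
    - [0,0,0]
    - [0,0,0]
    - [0,0,0]
  dp:
    - [-0.003,-0.006,0]
    - [0,0,-0.006]
    - [0,0,-0.006]
    - [0,0,-0.006]
    - [0,0,-0.004]
  fingers: [0.05,0.05,0.05,0.05,0.05]

```text
clock: 14.05
position: [540.5, -311.2, 27.0]
ee_rot: [0.999, 0.032, 0.002, 0.001]
contact_force: [-0.4, -0.0, 0.4]
gripper_width: 49.9
```

Call:
servo_tool:
  turn:
    - [0,0,0]
    - [0,0,0]
    - [0,0,0]
    - [0,0,0]
    - [0,0,0]
  dp:
    - [0,0,-0.002]
    - [0,0,-0.002]
    - [0,0,0]
    - [0,0,0]
    - [0,0,0]
  fingers: [0.05,0.05,0.02,0.02,0.02]

```text
clock: 14.68
position: [540.8, -311.2, 22.8]
ee_rot: [0.999, 0.032, 0.002, 0.001]
contact_force: [0.6, 0.3, -1.1]
gripper_width: 25.9
```

Call:
servo_tool:
  turn:
    - [0,0,0]
    - [0,0,0]
    - [0,0,0]
    - [0,0,0]
    - [0,0,0]
  dp:
    - [0,0,0]
    - [0,0,0.005]
    - [0,0,0.01]
    - [0,0,0.02]
    - [0,0,0]
  fingers: [0.02,0.02,0.02,0.02,0.02]

```text
clock: 15.3
position: [540.9, -311.3, 60.0]
ee_rot: [0.999, 0.032, 0.003, 0.001]
contact_force: [-0.1, -0.0, 0.6]
gripper_width: 26.2
```

```bash
python3 - <<'E'
from h import *
st(3.7);d=cam("wrist"); save(d,"wr2.png")
E
```

```text
clk 15.3 pos [ 540.9 -311.3   60. ] F [-0.1 -0.   0.6] w 26.2 toolx yaw 3.7 q6 1.9
turn to fix [ 0.002  0.005 -0.   ]
```

View pics/wr2.png

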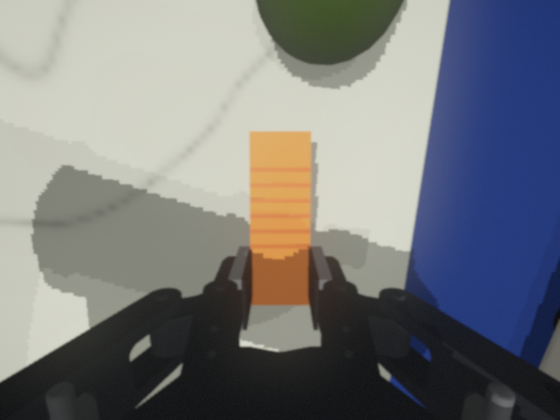

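The wedge is held straight between the pads (columns 250–311, rows 131–305, tip at the top). Now I carry it to the far (+x) side of the board and turn it about.

Call:
servo_tool:
  turn:
    - [0,0,0]
    - [0,0,-0.183]
    - [0,0,-0.183]
    - [0,0,-0.183]
    - [0,0,-0.183]
  dp:
    - [0,0,0.055]
    - [0.011,0.022,0.01]
    - [0.012,0.022,0]
    - [0.012,0.022,0]
    - [0.012,0.022,0]
  fingers: [0.02,0.02,0.02,0.02,0.02]

```text
clock: 15.98
position: [584.7, -221.0, 121.5]
ee_rot: [0.941, -0.338, -0.001, -0.002]
contact_force: [0.2, 0.0, -0.4]
gripper_width: 26.2
```

Call:
servo_tool:
  turn:
    - [0,0,-0.183]
    - [0,0,-0.183]
    - [0,0,-0.183]
    - [0,0,-0.183]
    - [0,0,-0.183]
  dp:
    - [0.012,0.022,0]
    - [0.012,0.022,0]
    - [0.012,0.022,0]
    - [0.012,0.022,0]
    - [0.012,0.022,0]
  fingers: [0.02,0.02,0.02,0.02,0.02]

```text
clock: 16.6
position: [643.5, -106.7, 116.3]
ee_rot: [-0.687, 0.726, 0.004, 0.001]
contact_force: [0.6, 0.2, -0.8]
gripper_width: 26.2
```

Call:
servo_tool:
  turn:
    - [0,0,-0.183]
    - [0,0,-0.183]
    - [0,0,-0.183]
    - [0,0,-0.183]
    - [0,0,-0.183]
  dp:
    - [0.012,0.022,0]
    - [0.012,0.022,0]
    - [0.012,0.022,0]
    - [0.012,0.022,0]
    - [0.012,0.022,0]
  fingers: [0.02,0.02,0.02,0.02,0.02]

```text
clock: 17.23
position: [702.2, 7.3, 110.3]
ee_rot: [-0.285, 0.959, 0.006, -0.001]
contact_force: [-0.1, -0.6, -0.3]
gripper_width: 26.2
```

```bash
python3 - <<'E'
from h import *
st(175.6)
E
```

```text
clk 17.225 pos [702.2   7.3 110.3] F [-0.1 -0.6 -0.3] w 26.2 toolx yaw -146.9 q6 -1.22
turn to fix [-0.013 -0.001 -0.655]
```

Call:
servo_tool:
  turn:
    - [-0.012,0,-0.164]
    - [0,0,-0.164]
    - [0,0,-0.164]
    - [0,0,-0.155]
    - [0,0,0]
  dp:
    - [0.006,-0.003,-0.01]
    - [0.005,-0.003,-0.01]
    - [0.005,0,-0.01]
    - [0,0,-0.01]
    - [0,0,0]
  fingers: [0.02,0.02,0.02,0.02,0.02]

```text
clock: 17.85
position: [716.4, 3.7, 62.7]
ee_rot: [0.044, 0.999, 0.001, -0.006]
contact_force: [-0.7, 0.7, -0.8]
gripper_width: 26.3
```

```bash
python3 - <<'E'
from h import *
s=st(175.6);d=cam("wrist"); save(d,"wr3.png")
print("tip",onz(d,280,131,s["position"][2]-1.5).round(1))
r=regions_of("board","wrist")
print([(round(x["score"],2),x["box"]) for x in r])
m=r[0]["region"].astype(np.uint8); k=max(cv2.findContours(m,0,1)[0],key=cv2.contourArea)[:,0]
k=k[(k[:,0]>2)&(k[:,0]<557)&(k[:,1]>2)&(k[:,1]<417)]
from scipy.optimize import least_squares
for z in (42,20):
    P=np.array([onz(d,u,v,z)[:2] for u,v in k])
    f=least_squares(lambda c:np.hypot(*(P-c).T)-110,[525,16],loss="soft_l1",f_scale=1); print(z,f.x.round(1),np.abs(f.fun).mean().round(2),len(P))
c=cam("scene");r=regions_of("board","scene")[0]["region"]
# model silhouette fit in scene+side
def fit(names):
    ds=[]
    for n in names:
        d=cam(n); m=regions_of("board",n)[0]["region"].astype(np.uint8); ds.append((d,m))
    a=np.linspace(0,2*np.pi,73)[:-1]
    def hull(d,c): 
        return cv2.convexHull(np.float32([proj(d,[c[0]+110*np.cos(t),c[1]+110*np.sin(t),z]) for t in a for z in (20,42)]))
    for d,m in ds:
        k=max(cv2.findContours(m,0,1)[0],key=cv2.contourArea)[:,0]
        e=lambda c:[cv2.pointPolygonTest(hull(d,c),(float(u),float(v)),True) for u,v in k]
        f=least_squares(e,[525,16],loss="soft_l1",diff_step=1e-3); print(f.x.round(1),np.abs(f.fun).mean().round(2))
fit(["side","scene"])
E
```

```text
clk 17.85 pos [716.4   3.7  62.7] F [-0.7  0.7 -0.8] w 26.3 toolx yaw 175.0 q6 -1.88
turn to fix [-0.002 -0.012  0.011]
tip [653.8   9.5  61.2]
[(0.62, [81.1, 0.6, 370.5, 98.3])]
42 [528.2  14.3] 0.59 374
20 [527.8  13.5] 1.17 374
[525.4  14.5] 1.06
[524.5  15.9] 1.32
```

View pics/wr3.png

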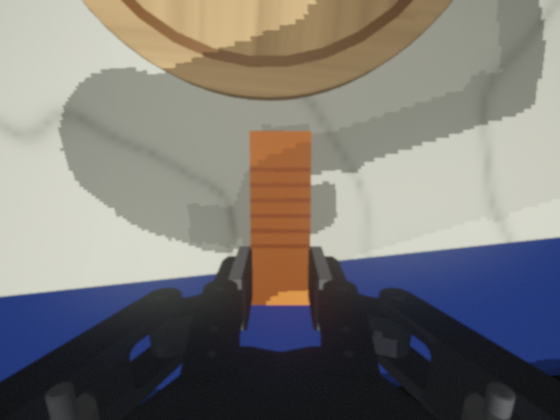

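Wrist view: the wedge points at the rim, whose edge is at (270,99); the tip is at (280,131). I correct the line slightly and lower to the slab.

Call:
servo_tool:
  turn:
    - [-0.002,-0.012,0.011]
    - [0,0,0]
    - [0,0,0]
    - [0,0,0]
    - [0,0,0]
  dp:
    - [0,-0.004,-0.01]
    - [0,0,-0.01]
    - [0,0,-0.008]
    - [0,0,-0.004]
    - [0,0,0]
  fingers: [0.02,0.02,0.02,0.02,0.02]

```text
clock: 18.88
position: [717.2, -0.6, 30.6]
ee_rot: [0.038, 0.999, 0.0, 0.002]
contact_force: [0.3, 0.8, 0.1]
gripper_width: 26.5
```

```bash
python3 - <<'E'
from h import *
st(175.6)
E
```

```text
clk 18.875 pos [ 7.172e+02 -6.000e-01  3.060e+01] F [0.3 0.8 0.1] w 26.5 toolx yaw 175.6 q6 -1.87
turn to fix [-0.     0.004 -0.001]
```

Call:
servo_tool:
  turn:
    - [0,0.009,0]
    - [0,0,0]
    - [0,0,0]
    - [0,0,0]
    - [0,0,0]
  dp:
    - [-0.003,0,-0.003]
    - [-0.003,0,-0.002]
    - [-0.003,0,-0.002]
    - [-0.002,0,0]
    - [0,0,0]
  fingers: [0.02,0.02,0.02,0.02,0.02]

```text
clock: 19.5
position: [705.9, -0.4, 24.1]
ee_rot: [0.038, 0.999, 0.0, -0.002]
contact_force: [-0.9, 0.2, -0.9]
gripper_width: 26.0
```

```bash
python3 - <<'E'
from h import *
st(175.6)
E
```

```text
clk 19.5 pos [ 7.059e+02 -4.000e-01  2.410e+01] F [-0.9  0.2 -0.9] w 26.0 toolx yaw 175.7 q6 -1.87
turn to fix [-0.    -0.004 -0.001]
```

Call:
servo_tool:
  turn:
    - [0,0,0]
    - [0,0,0]
    - [0,0,0]
    - [0,0,0]
    - [0,0,0]
  dp:
    - [-0.002,0.0002,-0.0007]
    - [-0.002,0.0002,0]
    - [-0.002,0.0002,0]
    - [-0.002,0.0001,0]
    - [-0.001,0.0001,0]
  fingers: [0.02,0.02,0.02,0.02,0.02]

```text
clock: 20.12
position: [696.5, 0.5, 23.6]
ee_rot: [0.038, 0.999, 0.0, -0.002]
contact_force: [0.5, 0.2, -0.7]
gripper_width: 26.2
```

Call:
servo_tool:
  turn:
    - [0,0,0]
    - [0,0,0]
    - [0,0,0]
    - [0,0,0]
    - [0,0,0]
  dp:
    - [-0.001,0.0001,0]
    - [-0.001,0.0001,0]
    - [-0.001,0.0001,0]
    - [-0.001,0.0001,0]
    - [0,0,0]
  fingers: [0.02,0.02,0.02,0.02,0.02]

```text
clock: 20.75
position: [692.2, 0.9, 23.7]
ee_rot: [0.038, 0.999, 0.0, -0.002]
contact_force: [-0.4, 0.5, -0.9]
gripper_width: 26.1
```

```bash
python3 - <<'E'
from h import *
st(175.6);d=cam("wrist");save(d,"wr4.png")
cv2.imwrite("pics/wr4c.png",cv2.resize(d["img"][20:220,180:380,::-1],None,fx=2.8,fy=2.8))
E
```

```text
clk 20.75 pos [692.2   0.9  23.7] F [-0.4  0.5 -0.9] w 26.1 toolx yaw 175.7 q6 -1.88
turn to fix [-0.001 -0.003 -0.001]
```

View pics/wr4c.png

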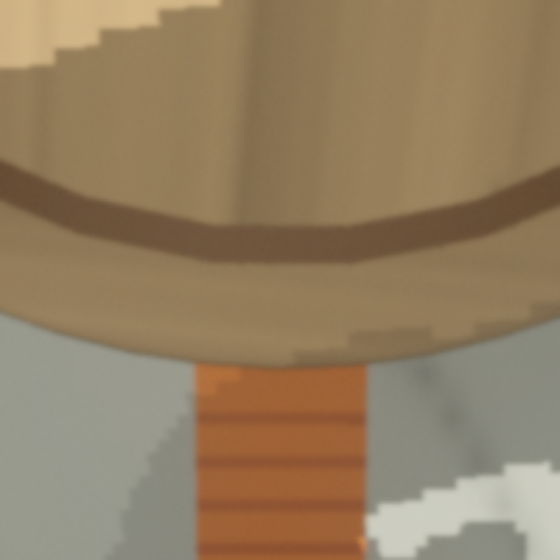

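Call:
servo_tool:
  turn:
    - [0,-0.003,0]
    - [0,0,0]
    - [0,0,0]
    - [0,0,0]
    - [0,0,0]
  dp:
    - [0,0,-0.0007]
    - [-0.0007,0,-0.0003]
    - [-0.0007,0,0]
    - [-0.0007,0.0001,0]
    - [0,0,0]
  fingers: [0.02,0.02,0.02,0.02,0.02]

```text
clock: 21.42
position: [690.4, 1.0, 22.9]
ee_rot: [0.038, 0.999, 0.0, 0.0]
contact_force: [-1.0, -0.1, 0.4]
gripper_width: 26.2
```

```bash
python3 - <<'E'
from h import *
st(175.6)
E
```

```text
clk 21.425 pos [690.4   1.   22.9] F [-1.  -0.1  0.4] w 26.2 toolx yaw 175.7 q6 -1.88
turn to fix [-0.001  0.001 -0.001]
```

Call:
servo_tool:
  turn:
    - [0,0,0]
    - [0,0,0]
    - [0,0,0]
    - [0,0,0]
    - [0,0,0]
  dp:
    - [-0.0007,0.0001,0]
    - [-0.0007,0,0]
    - [-0.0005,0,0]
    - [0,0,0]
    - [0,0,0]
  fingers: [0.02,0.02,0.02,0.02,0.02]

```text
clock: 22.05
position: [688.4, 1.1, 22.9]
ee_rot: [0.038, 0.999, 0.0, 0.0]
contact_force: [0.2, 0.4, 0.0]
gripper_width: 26.0
```

```bash
cat >> h.py <<'E'
def forces(n=4):
    F=[]
    for _ in range(n): F.append(read_state()["contact_force"]); get_image("side")
    print("F mean",np.mean(F,0).round(2)); 
def rim():
    """wrist view: board rim bottom row over the wedge's columns, and first orange row"""
    d=cam("wrist"); h=cv2.cvtColor(d["img"],cv2.COLOR_RGB2HSV).astype(int)[100:200,258:304].mean(1); g=np.diff(h[:,1]); i=g[5:90].argmax()+5
    print("rim row",100+i+1, h[max(0,i-2):i+4].round(0).tolist())
E
python3 - <<'E'
from h import *
st(175.6);forces();rim()
E
```

```text
clk 22.05 pos [688.4   1.1  22.9] F [0.2 0.4 0. ] w 26.0 toolx yaw 175.7 q6 -1.88
turn to fix [-0.001  0.001 -0.001]
F mean [ 0.05 -0.01  0.08]
rim row 161 [[18.0, 102.0, 127.0], [17.0, 104.0, 123.0], [16.0, 116.0, 123.0], [14.0, 143.0, 135.0], [13.0, 163.0, 150.0], [13.0, 169.0, 157.0]]
```

Call:
servo_tool:
  turn:
    - [0,0,0]
    - [0,0,0]
    - [0,0,0]
    - [0,0,0]
    - [0,0,0]
  dp:
    - [-0.0005,0,0]
    - [-0.0005,0.0001,0]
    - [-0.0005,0,0]
    - [0,0,0]
    - [0,0,0]
  fingers: [0.02,0.02,0.02,0.02,0.02]

```text
clock: 22.92
position: [686.7, 1.2, 22.9]
ee_rot: [0.038, 0.999, 0.0, 0.0]
contact_force: [0.1, -0.1, -1.0]
gripper_width: 26.1
```

```bash
python3 - <<'E'
from h import *
st(175.6);forces();rim()
E
```

```text
clk 22.925 pos [686.7   1.2  22.9] F [ 0.1 -0.1 -1. ] w 26.1 toolx yaw 175.7 q6 -1.88
turn to fix [-0.001  0.001 -0.001]
F mean [ 0.16  0.03 -0.36]
rim row 165 [[18.0, 102.0, 127.0], [17.0, 105.0, 123.0], [16.0, 118.0, 124.0], [14.0, 144.0, 135.0], [13.0, 163.0, 147.0], [12.0, 166.0, 148.0]]
```

Call:
servo_tool:
  turn:
    - [0,0,0]
    - [0,0,0]
    - [0,0,0]
    - [0,0,0]
    - [0,0,0]
  dp:
    - [-0.0005,0,0]
    - [-0.0005,0.0001,0]
    - [0,0,0]
    - [0,0,0]
    - [0,0,0]
  fingers: [0.02,0.02,0.02,0.02,0.02]

```text
clock: 23.8
position: [685.7, 1.4, 22.9]
ee_rot: [0.038, 0.999, 0.0, 0.0]
contact_force: [0.3, -0.1, 0.1]
gripper_width: 26.1
```

```bash
python3 - <<'E'
from h import *
st(175.6);forces();rim()
E
```

```text
clk 23.8 pos [685.7   1.4  22.9] F [ 0.3 -0.1  0.1] w 26.1 toolx yaw 175.7 q6 -1.88
turn to fix [-0.001  0.001 -0.001]
F mean [ 0.25 -0.16 -0.04]
rim row 168 [[17.0, 102.0, 125.0], [17.0, 106.0, 122.0], [14.0, 122.0, 121.0], [12.0, 147.0, 130.0], [11.0, 162.0, 138.0], [11.0, 165.0, 143.0]]
```

Call:
servo_tool:
  turn:
    - [0,0,0]
    - [0,0,0]
    - [0,0,0]
    - [0,0,0]
    - [0,0,0]
  dp:
    - [-0.0005,0,0]
    - [-0.0005,0.0001,0]
    - [0,0,0]
    - [0,0,0]
    - [0,0,0]
  fingers: [0.02,0.02,0.02,0.02,0.02]

```text
clock: 24.68
position: [684.7, 1.5, 22.9]
ee_rot: [0.038, 0.999, 0.0, 0.0]
contact_force: [0.9, -0.9, -0.2]
gripper_width: 26.2
```

```bash
python3 - <<'E'
from h import *
st(175.6);forces();rim()
E
```

```text
clk 24.675 pos [684.7   1.5  22.9] F [ 0.9 -0.9 -0.2] w 26.2 toolx yaw 175.7 q6 -1.88
turn to fix [-0.001  0.001 -0.001]
F mean [ 0.14  0.1  -0.2 ]
rim row 170 [[17.0, 102.0, 127.0], [17.0, 103.0, 124.0], [16.0, 112.0, 121.0], [13.0, 138.0, 128.0], [12.0, 160.0, 143.0], [12.0, 168.0, 154.0]]
```

Call:
servo_tool:
  turn:
    - [0,0,0]
    - [0,0,0]
    - [0,0,0]
    - [0,0,0]
    - [0,0,0]
  dp:
    - [-0.0005,0,0]
    - [-0.0005,0.0001,0]
    - [0,0,0]
    - [0,0,0]
    - [0,0,0]
  fingers: [0.02,0.02,0.02,0.02,0.02]

```text
clock: 25.55
position: [684.6, 1.5, 23.1]
ee_rot: [0.038, 0.999, 0.0, 0.002]
contact_force: [1.7, -0.7, -0.6]
gripper_width: 26.2
```

```bash
python3 - <<'E'
from h import *
st(175.6);forces();rim()
E
```

```text
clk 25.55 pos [684.6   1.5  23.1] F [ 1.7 -0.7 -0.6] w 26.2 toolx yaw 175.7 q6 -1.88
turn to fix [-0.001  0.003 -0.002]
F mean [ 1.21 -0.42 -0.93]
rim row 171 [[17.0, 103.0, 125.0], [16.0, 108.0, 122.0], [14.0, 127.0, 124.0], [12.0, 155.0, 138.0], [12.0, 167.0, 152.0], [13.0, 170.0, 157.0]]
```

Contact is felt (Fx about 1.2 N, forward motion stopped) at 684.6, close to the predicted 687. I release here.

Call:
servo_tool:
  turn:
    - [0,0,0]
    - [0,0,0]
    - [0,0,0]
    - [0,0,0]
    - [0,0,0]
  dp:
    - [0,0,0]
    - [0,0,0]
    - [0,0,0]
    - [0,0,0.003]
    - [0,0,0.005]
  fingers: [0.04,0.045,0.045,0.045,0.045]

```text
clock: 26.42
position: [683.3, 1.5, 31.0]
ee_rot: [0.038, 0.999, 0.0, 0.0]
contact_force: [0.5, -0.4, -0.1]
gripper_width: 45.1
```

Call:
servo_tool:
  turn:
    - [0,0,0]
    - [0,0,0]
    - [0,0,0]
    - [0,0,0]
    - [0,0,0]
  dp:
    - [0,0,0.01]
    - [0,0,0.02]
    - [0,0,0.02]
    - [0,0,0]
    - [0,0,0]
  fingers: [0.045,0.045,0.045,0,0]

```text
clock: 27.05
position: [683.7, 1.6, 85.1]
ee_rot: [0.038, 0.999, 0.001, 0.001]
contact_force: [-0.2, -0.6, -0.0]
gripper_width: 9.1
```

```bash
python3 - <<'E'
from h import *
st(175.6);d=cam("wrist");save(d,"wr5.png")
E
```

```text
clk 27.05 pos [683.7   1.6  85.1] F [-0.2 -0.6 -0. ] w 9.1 toolx yaw 175.7 q6 -1.88
turn to fix [-0.001  0.003 -0.001]
```

View pics/wr5.png

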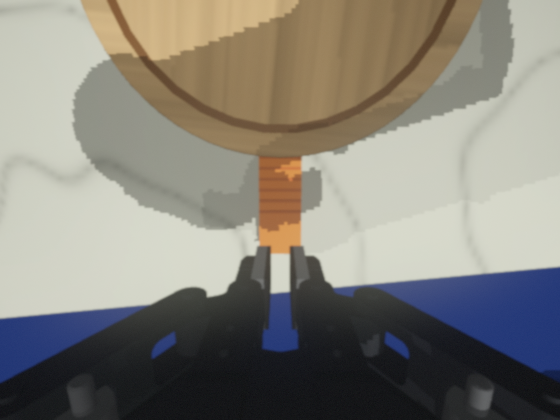

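The wedge sits alone under the rim (columns 260–301, rows 155–252), pointing at the centre.

```bash
python3 - <<'E'
from h import *
from scipy.optimize import least_squares
d=cam("wrist"); b=onz(d,280,252,35.5); print("back",b.round(1),"tip",(b+80*np.array([-np.cos(.077),np.sin(.077),0])).round(1))
m=regions_of("board","wrist")[0]["region"].astype(np.uint8);k=max(cv2.findContours(m,0,1)[0],key=cv2.contourArea)[:,0]
k=k[(k[:,0]>2)&(k[:,0]<557)&(k[:,1]>2)]
P=np.array([onz(d,u,v,42)[:2] for u,v in k]); f=least_squares(lambda c:np.hypot(*(P-c).T)-110,[525,16],loss="soft_l1"); print(f.x,np.abs(f.fun).mean())
E
```

```text
back [7.007e+02 6.000e-01 3.550e+01] tip [621.    6.8  35.5]
[526.85054698  14.42272737] 0.3566107349708604
```

Call:
servo_tool:
  turn:
    - [0,0.003,0]
    - [0,0,0]
    - [0,0,0]
    - [0,0,0]
    - [0,0,0]
  dp:
    - [-0.03,0.003,0]
    - [-0.03,0.003,-0.01]
    - [0,0,-0.012]
    - [0,0,-0.008]
    - [0,0,-0.002]
  fingers: [0,0,0,0,0]

```text
clock: 27.82
position: [622.5, 7.3, 48.5]
ee_rot: [0.038, 0.999, -0.0, -0.002]
contact_force: [0.3, -0.3, 0.4]
gripper_width: -0.1
```

Call:
servo_tool:
  turn:
    - [0,0,0]
    - [0,0,0]
    - [0,0,0]
    - [0,0,0]
    - [0,0,0]
  dp:
    - [0,0,-0.002]
    - [0,0,-0.002]
    - [0,0,-0.001]
    - [0,0,-0.001]
    - [0,0,-0.0005]
  fingers: [0,0,0,0,0]

```text
clock: 28.45
position: [624.3, 7.2, 42.1]
ee_rot: [0.038, 0.999, -0.0, -0.001]
contact_force: [-0.9, 1.1, 2.0]
gripper_width: 0.2
```

Call:
servo_tool:
  turn:
    - [0,0,0]
    - [0,0,0]
    - [0,0,0]
    - [0,0,0]
    - [0,0,0]
  dp:
    - [0,0,-0.001]
    - [0,0,-0.001]
    - [0,0,-0.001]
    - [0,0,-0.001]
    - [0,0,-0.001]
  fingers: [0,0,0,0,0]

```text
clock: 29.08
position: [624.4, 7.2, 42.0]
ee_rot: [0.037, 0.999, -0.001, -0.0]
contact_force: [-2.1, 0.4, 4.7]
gripper_width: 0.2
```

```bash
python3 - <<'E'
from h import *
st(175.6);forces(3)
E
```

```text
clk 29.075 pos [624.4   7.2  42. ] F [-2.1  0.4  4.7] w 0.2 toolx yaw 175.8 q6 -1.92
turn to fix [ 0.001 -0.001 -0.003]
F mean [-2.07  0.37  5.36]
```

Call:
servo_tool:
  turn:
    - [0,0,0]
    - [0,0,0]
    - [0,0,0]
    - [0,0,0]
    - [0,0,0]
  dp:
    - [-0.0003,0,-0.0013]
    - [-0.0003,0,-0.0014]
    - [-0.0003,0,-0.0014]
    - [-0.0003,0,-0.0014]
    - [-0.0003,0,-0.0014]
  fingers: [0,0,0,0,0]

```text
clock: 29.85
position: [624.4, 7.2, 41.9]
ee_rot: [0.036, 0.999, -0.001, 0.002]
contact_force: [-2.7, 1.4, 6.8]
gripper_width: 0.1
```

Call:
servo_tool:
  turn:
    - [0,0,0]
    - [0,0,0]
    - [0,0,0]
    - [0,0,0]
    - [0,0,0]
  dp:
    - [-0.0003,0,-0.0014]
    - [-0.0003,0,-0.0014]
    - [-0.0003,0,-0.0014]
    - [-0.0003,0,-0.0014]
    - [-0.0003,0,-0.0014]
  fingers: [0,0,0,0,0]

```text
clock: 30.48
position: [624.4, 7.2, 42.0]
ee_rot: [0.035, 0.999, -0.001, 0.005]
contact_force: [-1.9, -1.0, 7.2]
gripper_width: 0.1
```

```bash
python3 - <<'E'
from h import *
st(175.6);forces(6)
E
```

```text
clk 30.475 pos [624.4   7.2  42. ] F [-1.9 -1.   7.2] w 0.1 toolx yaw 176.0 q6 -1.92
turn to fix [ 0.003  0.01  -0.008]
F mean [-1.98 -0.35  6.83]
```

It holds about 7 N for over a second at z = 42.0, the untipped height (39.1 before), so it no longer tips. I lift clear and check.

Call:
servo_tool:
  turn:
    - [0,0,0]
    - [0,0,0]
    - [0,0,0]
    - [0,0,0]
    - [0,0,0]
  dp:
    - [0,0,0.004]
    - [0,0,0.02]
    - [0.02,0,0.03]
    - [0.02,0,0.03]
    - [0.02,0,0]
  fingers: [0,0,0,0,0]

```text
clock: 31.4
position: [684.4, 7.2, 129.0]
ee_rot: [0.035, 0.999, -0.001, 0.005]
contact_force: [-0.3, -0.0, -0.0]
gripper_width: -0.0
```

Call:
servo_tool:
  turn:
    - [0,0,0]
    - [0,0,0]
    - [0,0,0]
    - [0,0,0]
    - [0,0,0]
  dp:
    - [0,0,0.005]
    - [0,0,0]
    - [0,0,0]
    - [0,0,0]
    - [0,0,0]
  fingers: [0,0,0,0,0]

```text
clock: 32.02
position: [682.7, 7.2, 132.7]
ee_rot: [0.035, 0.999, -0.001, 0.003]
contact_force: [-0.7, 0.4, 0.4]
gripper_width: -0.0
```

```bash
python3 - <<'E'
from h import *
from scipy.optimize import least_squares
st(175.6);d=cam("wrist");save(d,"wr6.png")
m=regions_of("board","wrist")[0]["region"].astype(np.uint8);k=max(cv2.findContours(m,0,1)[0],key=cv2.contourArea)[:,0]
k=k[(k[:,0]>2)&(k[:,0]<557)&(k[:,1]>2)]
P=np.array([onz(d,u,v,42)[:2] for u,v in k]); f=least_squares(lambda c:np.hypot(*(P-c).T)-110,[525,16],loss="soft_l1"); print(f.x,np.abs(f.fun).mean())
w=regions_of("wedge","wrist")[0]; print(w["score"],w["box"]); x,y,a,h=w["box"]; print("back",onz(d,x+a/2,y+h,35.5).round(1))
E
```

```text
clk 32.025 pos [682.7   7.2 132.7] F [-0.7  0.4  0.4] w -0.0 toolx yaw 176.0 q6 -1.89
turn to fix [ 0.003  0.007 -0.007]
[527.03471115  14.2193254 ] 0.4397855856931365
0.86 [253.7, 152.3, 37.2, 78.5]
back [ 7.013e+02 -3.000e-01  3.550e+01]
```

View pics/wr6.png

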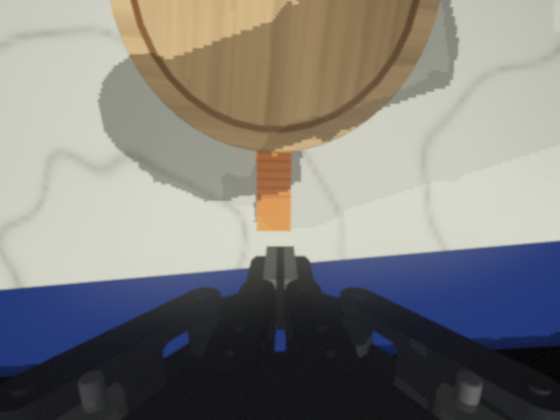

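The board (centre 527,14) and the wedge (columns 257–291, rows 151–230) are unmoved after the press, and the robot touches nothing.

```bash
python3 -c "
from bench import *
print(job_done())"
```

```text
the job is handed in; nothing more can be done
None
```

The board is shimmed and no longer tips, and the job was handed in at about 32 s of the 72 s allowed.

- **Finding the tip:** I pressed the rim at four places. It dipped 3.0 mm at 0° (the side straight away from the robot), 2.0 mm at −43°, 1.5 mm at +43°, and did not move at +60°. That puts the middle of the lifted edge at about −4°. I pressed only the far side, not the whole rim. The presses peaked at about 9.6 N.
- **Wedge:** I slid the orange wedge in along that line until I felt contact, about 1.2 N, with the tip roughly 15 mm under the rim. I then let go. The purple look-alike was left alone.
- **Final press:** About 7 N on the rim right over the wedge, held for more than a second. The rim stayed at 42.0 mm, its untipped height; before the wedge it had dropped to 39.1 mm there.
- **Last checks:** After lifting clear, the board centre and the wedge were within about 1 mm of where they were before the press.
- **Disagreements:**
  - The cameras placed the board centre 2–3 mm apart, which is about the calibration error.
  - About 2 N of sideways force came with the final press, but nothing shifted.
  - I did not measure the other things on and around the slab again at the end. The arm kept well clear of them.

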